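# Set the stepped dial on the stirring hotplate and start it

## Robot

A 6-joint arm with a two-finger parallel gripper is mounted at the origin on the work surface. World frame = base frame: x ahead of the robot, y to its left, z up, the work surface at z = 0. Lengths are in m, angles in degrees, forces in N, time in s.
With the tool pointing down it reaches from about 0.4 to 0.825 m from the base axis. Payload 7 kg.
Tool frame: the origin (TCP) lies midway between the tips of the shut fingers; the grasp point (between the pads) lies r.grasp_offset behind it (r.grasp_offset is the distance from the TCP to the grasp point, in m); z points along the fingers, y is the direction in which the jaws open and shut (so a half turn about z gives the same grasp; the last joint's range is limited). The gripper opens to 88 mm and grips with 3 to 60 N. Pads are 19 mm wide; open, the fingers measure 130 mm over their backs; the gripper's body (78 mm by 193 mm) begins 47 mm behind the grasp point.
Start: joints at [-59.353, 20.546, 0.682, 0, -70.136, -16.507], TCP at [0.165, -0.655, 0.227] pointing down, gripper open.
Joint ranges: [-176.03, 176.03], [-82.01, 121.73], [-58.28, 71.71], [-173.87, 95.51], [-174.79, -0.11], [-173.66, 173.66]. Speed limits (degrees/s): [136.94, 136.94, 172.46, 180, 180, 180].

## Interface

Orientations are given as [roll, pitch, yaw] about the fixed x, y, z axes, in that order (R = Rz(yaw) Ry(pitch) Rx(roll)).
In Python, from plant import status, imaging, r gives the robot as it stands.
- The arm moves only by the tool apply_moves, never from a script. Its argument "moves" is a list of rows, each a list of 6 numbers: the shift along the tool's x, y, z in units of 200 mm (1.0 is 200 mm), then the turn, a rotation vector about the tool's x, y, z in units of 90 degrees (1.0 is 90 degrees). In form: [[tx, ty, tz, rx, ry, rz], ...]. A call has 1 to 12 rows; each row is the pose to reach, as a shift and turn from the pose measured when the call began, along the tool's axes at that moment; what a row does not reach only later rows make up. A row lasts 1/8 s, in which the tool goes at most 62.5 mm and 10.7 degrees, less where a joint would pass 70% of its speed; a pose out of reach is approached as far as the arm can. A call with a number of a shift or a turn outside -1 to 1 is refused whole. A call with a gripper value outside its range is refused whole. "hand" is the closure, from -1 (fully open) to 1 (shut), set as the call begins (left out, the last holds). The fingers move at their own pace and stop on an object; "grip_force" is the grip in N (left out, the last holds). Time passes only in rows, so rows that repeat a pose let the fingers close. It gives the time, the measured TCP pose, the force and the opening at its end, in the units of the state.
- status.get_state(): the state, without advancing time (a new reading comes with each control period).
- imaging.capture(name): name is "side" or "top"; returns (picture, depth): 480x640x3 uint8, blue, green, red; 480x640 float32, m along the optical axis (not along the pixel's ray), 0 where there is no reading.
- imaging.camera_info(name): a dict with "fx", "fy", "cx", "cy" (pixels), "T" (4x4, takes a point from camera to world coordinates). Camera axes: x right, y up, looking along -z (the intrinsics and any distortion apply to the point x, -y, -z); pixel columns grow to the right and rows downward; lengths in m; the calibration is good to about 2 mm. A picture is of the moment at which its call begins. camera_info takes no time and is no camera call.
- r.close_job(): hands the job in, once; it reports no verdict.
The state is a dict: "time_s": time; "joints": joint angles; "qd": joint speeds; "joint_torque": joint torques, N m; "tcp_pos": TCP position; "eef_rot": TCP orientation; "contact_force": force on the tool from outside, world axes, zero at the start; "moment": the same for the moment, N m; "gripper_width": finger opening in m.
Only numpy, scipy, OpenCV 4.12 (cv2) and the standard library are available. Lean on these libraries where they do the work, as an engineer would, in place of code of your own. Each camera call takes 0.05 s, during which the arm holds its last target.

## Task

Set the run time on the yellow stirring hotplate: turn its bar-shaped stepped dial clockwise through its clicks until its white pointer line clicks in at the one long mark, without going on to the click after it. Only when the dial is there, press the white start button on the same panel all the way down and let it come up again.

Things in the scene. Friction and masses are not known exactly. Their poses are not given: they have to be found in the camera images.
- stirrer: The yellow stirring hotplate, housing 280 (x) x 340 (y) mm, top 75 mm above the table, fixed. Origin: centre of its underside on the table; x points away from its front edge (robot side), y to the left. Front half of the top: light grey control panel with, left to right, the stepped dial, the start button and the round speed knob (not used). Far half: round plate with a beaker.
- dial_grip (a point): Grip point of the stepped dial: a black bar 56 mm long, 16 thick, 36 high on a round skirt 64 mm across. The point is on the vertical turning axis, 10 mm below the bar's top, 26 mm above the skirt's top, 113 mm above the table; 65 mm in front of and 85 mm left of the hotplate's centre. x: along the bar to the end with the white line; y: across the bar; z: up. Turns with the dial.
- dial (a joint): Dial angle, rad, growing clockwise seen from above. Six clicks 0.436 rad (25 deg) apart, 0 to 2.182 (stops at both ends), each with a black mark 43 mm from the axis. The long mark (26 x 6 mm, others 7 x 3) is the fourth, 1.309: the white line then points along the hotplate's x. Starts 1 to 3 clicks before it. A bump takes about 0.07 N m; let go, it snaps to the nearest click.
- start_top (a point): Centre of the top of the white round start button, 28 mm across, in a black round housing; 85 mm in front of and 35 mm right of the hotplate's centre (120 mm right of the dial). z up. Press straight down.
- start (a joint): Travel of the start button in m: 0 up, 0.006 fully down (4 N), springs back. Counts as pressed beyond 0.004.

How it is judged:
By the outcome, as a careful person would: the job done as asked, in the order asked, and still so for the second after the job is handed in, with the robot touching nothing.
It also fails if it takes over 37 s, if anything falls off the work surface, if the arm or the gripper's body presses on something with over 40 N, if the wrist force passes 120 N, or if a joint passes its speed limit or range.

## Working session

There is one attempt and no reset: what is moved stays moved. The work goes in short steps, Python scripts to look and compute and a tool call to move; the robot and the scene stay as the last step left them, time stands still between calls to the robot, and variables do not carry over. Pictures are saved under pics/ and viewed, and the job is handed in when it is done.

Besides the shell and the picture viewer there is one more tool, called by a JSON object that holds its "op" and its "data". apply_moves: Moves the arm, as the interface text tells. Its arguments: {"type":"object","properties":{"moves":{"type":"array","items":{"type":"array","items":{"type":"number"}}},"hand":{"type":"number"},"grip_force":{"type":"number"}},"required":["moves"]}

```bash
ls; mkdir -p pics
python3 - <<'E'
from plant import status, imaging, r
import cv2, numpy as np
print(status.get_state()); print(r.grasp_offset)
for n in("side","top"):
    p,d=imaging.capture(n); cv2.imwrite(f"pics/{n}0.png",p); np.savez(f"{n}0.npz",p=p,d=d); print(imaging.camera_info(n))
E
```

```text
pics
{'time_s': 0.0, 'joints': array([-5.93515418e+01,  2.05896885e+01,  6.34604905e-01, -2.04430191e-02,
       -7.01369686e+01, -1.65055932e+01]), 'qd': array([ 0.0472927 ,  0.00293872, -0.0139863 ,  0.01858416,  0.04663987,
        0.07279397]), 'joint_torque': array([-2.65424587e-04, -5.82715845e+01,  2.93067706e+01,  6.99767411e+00,
        6.96237505e-03, -1.49798116e-04]), 'tcp_pos': array([ 0.16477   , -0.65407363,  0.22564771]), 'eef_rot': array([ 1.79906281e+02, -7.72937228e-03, -1.65864090e+02]), 'contact_force': array([-0.22435972, -0.34529845, -1.07277795]), 'moment': array([-0.03950778,  0.02432048, -0.02042577]), 'gripper_width': 0.08761567734529065}
0.0188
{'fx': 497.22786930961615, 'fy': 497.22786930961615, 'cx': 315.4026360427089, 'cy': 244.79035123137385, 'T': array([[ 0.97044455,  0.11317301, -0.21314139,  0.42577827],
       [-0.24017757,  0.5389403 , -0.80737729, -0.47868327],
       [ 0.02349716,  0.83470667,  0.55019329,  0.45303254],
       [ 0.        ,  0.        ,  0.        ,  1.        ]])}
{'fx': 620.9329280278903, 'fy': 620.9329280278903, 'cx': 324.60466788566293, 'cy': 240.1391623572606, 'T': array([[ 0.10686036,  0.97401139, -0.19970649,  0.44808724],
       [-0.994271  ,  0.10418532, -0.0238874 ,  0.03607379],
       [-0.00246012,  0.20111499,  0.97956455,  0.84478906],
       [ 0.        ,  0.        ,  0.        ,  1.        ]])}
```

View pics/top0.png

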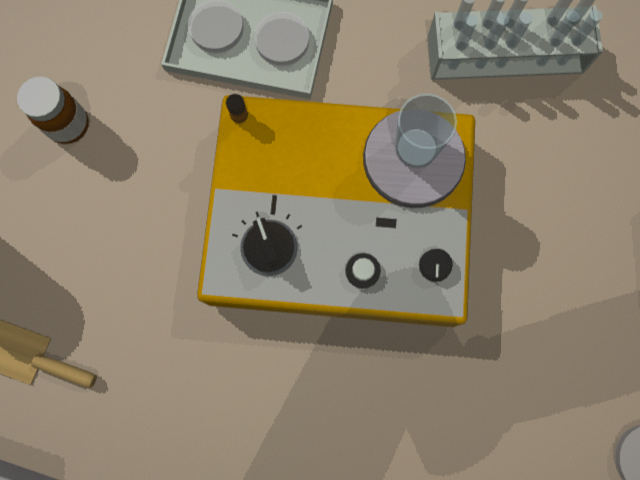

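View pics/side0.png

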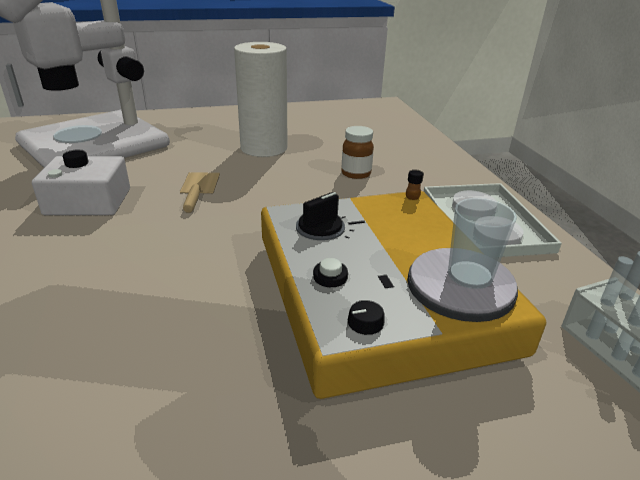

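The top view shows the dial at about (268,246), with its white line running from (257,219) to (266,239). The long mark is at (274,205), the start button at (363,269), and a small bottle stands on the housing at (237,107). Next I'll measure these.

```bash
cat > h.py <<'E'
import numpy as np, cv2
from plant import imaging
def ray(n,u,v):
    c=imaging.camera_info(n);T=c["T"]
    d=T[:3,:3]@np.array([(u-c["cx"])/c["fx"],-(v-c["cy"])/c["fy"],-1.0]);return T[:3,3],d
def onz(n,u,v,z):
    o,d=ray(n,u,v);return o+d*(z-o[2])/d[2]
def dep(n,u,v,D):
    o,d=ray(n,u,v);return o+d*D[int(round(v)),int(round(u))]
def proj(n,P):
    c=imaging.camera_info(n);T=c["T"];q=T[:3,:3].T@(np.asarray(P)-T[:3,3])
    return c["cx"]+c["fx"]*q[0]/-q[2], c["cy"]-c["fy"]*q[1]/-q[2]
E
python3 - <<'E'
from h import *
a=np.load("top0.npz");p=a["p"];d=a["d"];s=np.load("side0.npz")
t=cv2.resize(p[185:305,220:400],None,fx=4.4,fy=4.4,interpolation=cv2.INTER_CUBIC)
cv2.imwrite("pics/zoomt.png",t)
t=cv2.resize(s["p"][180:300,280:440],None,fx=5,fy=5,interpolation=cv2.INTER_CUBIC);cv2.imwrite("pics/zooms.png",t)
hsv=cv2.cvtColor(p,cv2.COLOR_BGR2HSV)
y=cv2.inRange(hsv,(18,180,90),(32,255,255));
g=cv2.inRange(hsv,(0,0,120),(180,40,255));
for nm,m in(("yellow",y),("grey",g)):
    cs,_=cv2.findContours(m,cv2.RETR_EXTERNAL,cv2.CHAIN_APPROX_NONE)
    for c in sorted(cs,key=cv2.contourArea)[-3:]:
        print(nm,cv2.contourArea(c),cv2.boundingRect(c),cv2.approxPolyDP(c,6,True)[:,0].tolist())
w=cv2.inRange(hsv,(0,0,190),(180,60,255))
cs,_=cv2.findContours(w,cv2.RETR_EXTERNAL,cv2.CHAIN_APPROX_NONE)
for c in cs:
    x,yy,ww,hh=cv2.boundingRect(c)
    if 200<x<480 and 180<yy<320 and ww*hh>8: print("white",(x,yy,ww,hh),cv2.contourArea(c))
for u,v in[(363,269),(268,246),(261,228),(300,280),(240,200),(430,300),(437,265)]:print(u,v,dep("top",u,v,d).round(4))
E
```

```text
yellow 17271.5 (198, 95, 277, 230) [[224, 97], [200, 300], [465, 321], [474, 119], [456, 114], [465, 169], [434, 205], [468, 210], [462, 317], [202, 295], [215, 187], [389, 202], [368, 181], [362, 152], [374, 125], [399, 109], [242, 97], [248, 116], [239, 124]]
grey 2986.5 (365, 110, 77, 93) [[384, 118], [365, 152], [374, 181], [403, 201], [441, 196], [396, 156], [401, 110]]
grey 11554.5 (161, 0, 171, 94) [[179, 0], [161, 64], [310, 92], [331, 0], [326, 7], [187, 0], [168, 63]]
grey 26318.0 (202, 190, 265, 126) [[215, 190], [202, 293], [462, 315], [466, 219], [454, 209], [423, 214], [393, 204], [277, 195], [271, 215], [273, 194]]
363 269 [0.5701 0.0039 0.0956]
268 246 [0.5813 0.1198 0.1215]
261 228 [0.6019 0.1306 0.1229]
300 280 [0.5513 0.08   0.0743]
240 200 [0.646  0.1685 0.0741]
430 300 [ 0.5435 -0.0832  0.0753]
437 265 [ 0.5849 -0.0857  0.0942]
```

View pics/zoomt.png

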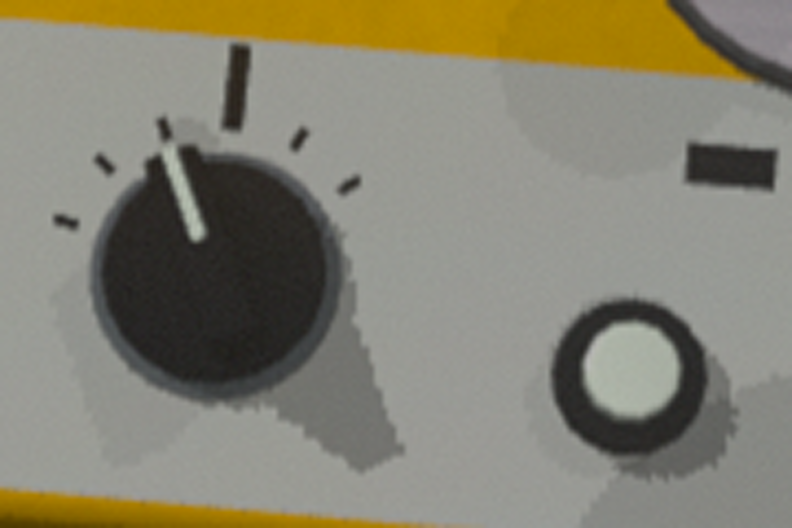

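View pics/zooms.png

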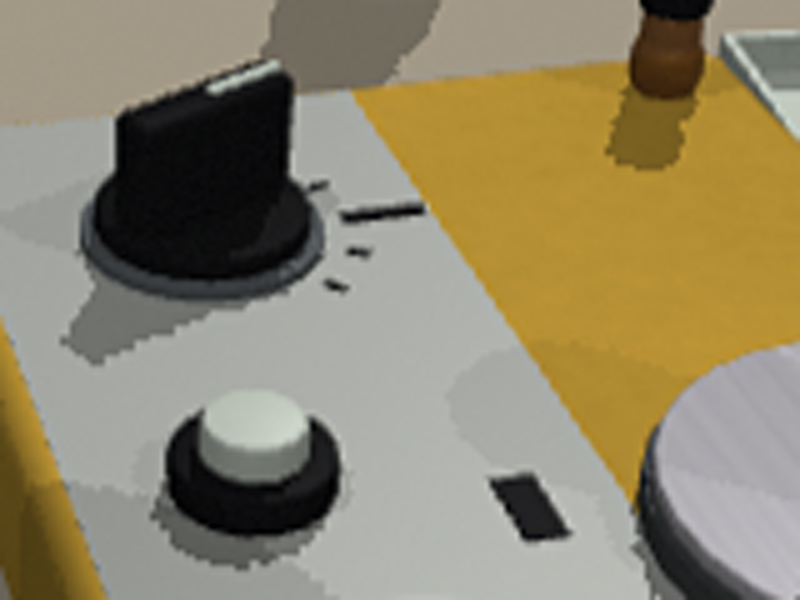

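Run:
```python
from h import *
I=lambda x,y:(220+x/4.4,185+y/4.4)
at=lambda a,b:np.degrees(np.arctan2(b[1]-a[1],b[0]-a[0]))
s=np.load("side0.npz")
# long mark dir
m1=onz("top",*I(241,45),.075);m0=onz("top",*I(232,130),.075)
print("long",m0,m1,at(m0,m1),np.linalg.norm(m1-m0))
w1=onz("top",*I(168,142),.123);w0=onz("top",*I(198,240),.123);print("white",w0,w1,at(w0,w1))
# panel boundary (housing y dir): far edge of grey, and front edge
p=np.load("top0.npz")["p"];hsv=cv2.cvtColor(p,cv2.COLOR_BGR2HSV)
y=cv2.inRange(hsv,(18,180,90),(32,255,255))
pts=[]
for u in list(range(225,265))+list(range(285,370)):
    col=np.where(y[150:230,u])[0]; pts.append(onz("top",u,150+col.max()+.5,.075)[:2])
pts=np.array(pts,np.float32);vx,vy,x0,y0=cv2.fitLine(pts,cv2.DIST_HUBER,0,.01,.01).ravel();print("edge dir",np.degrees(np.arctan2(vy,vx)),x0,y0)
for z in(.094,.096,.098):print("btn",onz("top",*I(631,369),z))
# marks
M=[(66,221),(105,163),(164,128),None,(299,138),(349,185)]
P=[onz("top",*I(*q),.075)[:2] for q in M if q]
print(np.array(P).round(4))
A=np.array([[2*q[0],2*q[1],1] for q in P]);b=np.array([q@q for q in P]);c=np.linalg.lstsq(A,b,rcond=None)[0];print("circ",c[:2],np.sqrt(c[2]+c[:2]@c[:2]))
for q in P:print(at(c[:2],q))
# side: triangulate
J=lambda x,y:(280+x/5,180+y/5)
print("side btn",onz("side",*J(254,421),.095),[onz("side",*J(254,421),z) for z in(.097,.099)])
print("side white",onz("side",*J(212,90),.123),onz("side",*J(275,66),.123), "long",onz("side",*J(342,216),.075),onz("side",*J(424,209),.075))
print("bar far-left top", onz("side",*J(120,117),.123))
```

```text
long [0.63114721 0.12426468 0.075     ] [0.65679116 0.12480881 0.075     ] 1.2155390954535856 0.025649728653915387
white [0.58842955 0.12411332 0.123     ] [0.61455052 0.13565276 0.123     ] 23.834367132684807
edge dir -88.85665 0.6607675 0.09193942
btn [0.57055396 0.00337993 0.094     ]
btn [0.57022773 0.00346702 0.096     ]
btn [0.56990149 0.00355411 0.098     ]
[[0.5993 0.1685]
 [0.6175 0.1596]
 [0.6296 0.144 ]
 [0.6308 0.1046]
 [0.6185 0.0886]]
circ [0.5883929  0.12354775] 0.04623869314627071
76.40867446440585
51.11200840134558
26.334269989748687
-24.000174378443443
-49.23377155082805
side btn [5.72654450e-01 4.38275533e-04 9.50000000e-02] [array([ 0.57183399, -0.00223814,  0.097     ]), array([ 0.57101352, -0.00491455,  0.099     ])]
side white [0.59204847 0.11981935 0.123     ] [0.6134796  0.13038305 0.123     ] long [0.63417013 0.12249196 0.075     ] [0.65944542 0.12142722 0.075     ]
bar far-left top [0.56314574 0.10954546 0.123     ]
```

Run:
```python
from h import *
s=np.load("side0.npz");t=np.load("top0.npz")
for u,v in[(82,168),(75,158),(262,48),(357,133),(415,176),(470,200),(500,210),(453,200),(512,210),(331,268),(331,281),(318,275),(332,282)]:print("side",u,v,dep("side",u,v,s["d"]).round(3))
for u,v in[(427,98),(402,125),(454,122),(427,150),(416,150),(237,103),(363,254),(350,262),(378,277),(363,262),(375,257)]:print("top",u,v,dep("top",u,v,t["d"]).round(4))
# everything above z>.13 in top view
c=imaging.camera_info("top");d=t["d"];v,u=np.mgrid[:480,:640]
Pc=np.stack([(u-c["cx"])/c["fx"]*d,-(v-c["cy"])/c["fy"]*d,-d],-1);W=Pc@c["T"][:3,:3].T+c["T"][:3,3]
m=(W[...,2]>.127)&(d>0);n,l,st,ce=cv2.connectedComponentsWithStats(m.astype(np.uint8))
for i in range(1,n):
    if st[i,4]>5:q=W[l==i];print(st[i],q.min(0).round(3),q.max(0).round(3))
```

```text
side 82 168 [0.226 0.414 0.069]
side 75 158 [0.217 0.419 0.086]
side 262 48 [0.584 0.597 0.225]
side 357 133 [0.744 0.425 0.094]
side 415 176 [0.757 0.173 0.117]
side 470 200 [ 0.734 -0.019  0.178]
side 500 210 [ 0.764 -0.039  0.172]
side 453 200 [0.888 0.264 0.012]
side 512 210 [ 0.769 -0.053  0.179]
side 331 268 [ 0.57  -0.01   0.097]
side 331 281 [ 0.568 -0.02   0.085]
side 318 275 [ 0.555 -0.006  0.086]
side 332 282 [ 0.569 -0.019  0.083]
top 427 98 [ 0.7641 -0.0473  0.1745]
top 402 125 [ 0.747  -0.0252  0.1291]
top 454 122 [ 0.7357 -0.0794  0.1796]
top 427 150 [ 0.7012 -0.0521  0.1738]
top 416 150 [ 0.7026 -0.0405  0.1666]
top 237 103 [0.7583 0.1813 0.1195]
top 363 254 [0.5903 0.0053 0.0864]
top 350 262 [0.5788 0.0203 0.0849]
top 378 277 [ 0.5637 -0.0158  0.0859]
top 363 262 [0.5788 0.0047 0.0947]
top 375 257 [ 0.5905 -0.0106  0.0737]
[ 396   94   61   68 2257] [ 0.7   -0.082  0.127] [ 0.768 -0.016  0.183]
```

{"op": "apply_moves", "data": {"moves": [[-0.75, 0.815, -0.05, 0, 0, 0], [-0.75, 0.815, -0.05, 0, 0, 0], [-0.75, 0.815, -0.05, 0, 0, 0], [-0.75, 0.815, -0.05, 0, 0, 0], [-0.75, 0.815, -0.05, 0, 0, 0]], "hand": -1}}

```text
time_s: 0.72
tcp_pos: [0.2714, -0.4576, 0.2364]
eef_rot: [179.9, 0.0, -165.7]
contact_force: [-0.3, -0.2, 0.0]
gripper_width: 0.0877
```

{"op": "apply_moves", "data": {"moves": [[-0.75, 0.815, 0, 0, 0, 0], [-0.75, 0.815, 0, 0, 0, 0], [-0.75, 0.815, 0, 0, 0, 0], [-0.75, 0.815, 0, 0, 0, 0], [-0.75, 0.815, 0, 0, 0, 0]]}}

```text
time_s: 1.35
tcp_pos: [0.3774, -0.2613, 0.2367]
eef_rot: [179.9, 0.0, -165.5]
contact_force: [-0.8, -0.0, -0.2]
gripper_width: 0.0874
```

{"op": "apply_moves", "data": {"moves": [[-0.75, 0.815, 0, 0, 0, 0], [-0.75, 0.815, 0, 0, 0, 0], [-0.75, 0.815, 0, 0, 0, 0], [-0.75, 0.815, 0, 0, 0, 0], [-0.75, 0.815, 0, 0, 0, 0]]}}

```text
time_s: 1.98
tcp_pos: [0.4829, -0.0652, 0.2364]
eef_rot: [179.9, -0.0, -165.4]
contact_force: [0.1, -0.5, -1.0]
gripper_width: 0.0878
```

{"op": "apply_moves", "data": {"moves": [[-0.745, 0.777, 0, 0, 0, -0.129], [-0.745, 0.777, 0, 0, 0, -0.129], [-0.745, 0.777, 0, 0, 0, -0.129], [-0.745, 0.777, 0.38, 0, 0, -0.129], [-0.745, 0.777, 0.38, 0, 0, -0.129], [-0.745, 0.777, 0.38, 0, 0, -0.129], [-0.745, 0.777, 0.38, 0, 0, -0.129]]}}

```text
time_s: 2.85
tcp_pos: [0.5888, 0.1216, 0.1624]
eef_rot: [180.0, 0.1, -153.9]
contact_force: [-0.1, -0.5, 0.6]
gripper_width: 0.0879
```

Run:
```python
from h import *
for n in("side","top"):
    p,d=imaging.capture(n);cv2.imwrite(f"pics/{n}1.png",cv2.resize(p[90:320,180:480],None,fx=2.4,fy=2.4,interpolation=cv2.INTER_CUBIC))
```

```text
(no output)
```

View pics/side1.png

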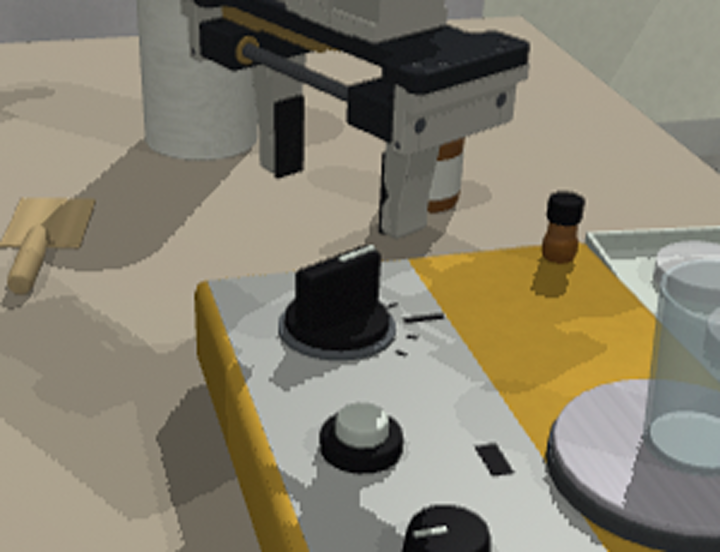

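View pics/top1.png

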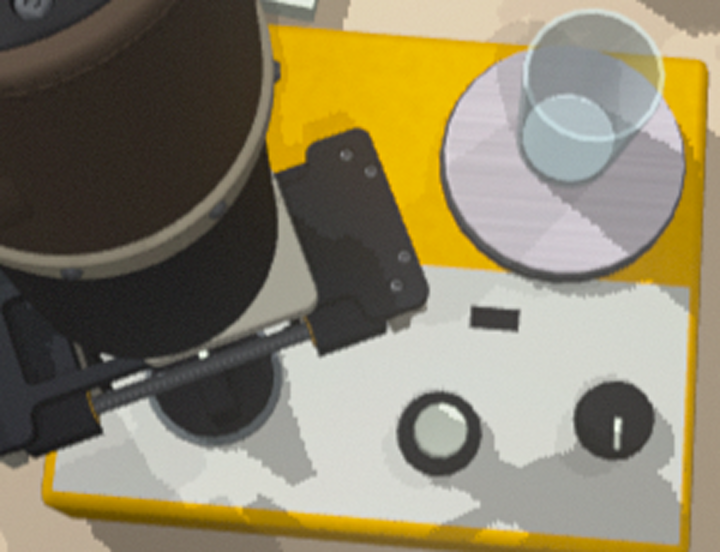

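The fingers straddle the bar with the jaw direction across it. I'll descend and close gently.

{"op": "apply_moves", "data": {"moves": [[0, 0.01, 0.15, 0, 0, 0], [0, 0.01, 0.3, 0, 0, 0], [0, 0.01, 0.337, 0, 0, 0], [0, 0.01, 0.337, 0, 0, 0], [0, 0.01, 0.337, 0, 0, 0]]}}

```text
time_s: 3.58
tcp_pos: [0.5889, 0.1243, 0.0969]
eef_rot: [180.0, 0.3, -153.9]
contact_force: [-0.1, 0.3, -0.3]
gripper_width: 0.0877
```

{"op": "apply_moves", "data": {"moves": [[0, 0, 0, 0, 0, 0], [0, 0, 0, 0, 0, 0], [0, 0, 0, 0, 0, 0], [0, 0, 0, 0, 0, 0], [0, 0, 0, 0, 0, 0], [0, 0, 0, 0, 0, 0], [0, 0, 0, 0, 0, 0], [0, 0, 0, 0, 0, 0]], "hand": 1, "grip_force": 20}}

```text
time_s: 4.58
tcp_pos: [0.5897, 0.1227, 0.0969]
eef_rot: [-179.9, 0.3, -153.8]
contact_force: [4.0, -6.8, -1.9]
gripper_width: 0.016
```

Run:
```python
from plant import status
s=status.get_state()
for k in("time_s","tcp_pos","eef_rot","contact_force","moment","gripper_width"):print(k,s[k])
```

```text
time_s 4.575
tcp_pos [0.58965545 0.12266849 0.09691243]
eef_rot [-179.88994619    0.27964269 -153.81432808]
contact_force [ 4.02444979 -6.76202777 -1.92103294]
moment [-2.37462739 -1.66154098 -0.04337706]
gripper_width 0.015975030468097028
```

{"op": "apply_moves", "data": {"moves": [[0, 0, 0, 0, 0, 0.05], [0, 0, 0, 0, 0, 0.1], [0, 0, 0, 0, 0, 0.15], [0, 0, 0, 0, 0, 0.2], [0, 0, 0, 0, 0, 0.24], [0, 0, 0, 0, 0, 0.278], [0, 0, 0, 0, 0, 0.278], [0, 0, 0, 0, 0, 0.278], [0, 0, 0, 0, 0, 0.278]]}}

```text
time_s: 5.7
tcp_pos: [0.5898, 0.1227, 0.0969]
eef_rot: [180.0, 0.3, -178.8]
contact_force: [0.5, 0.1, -0.8]
gripper_width: 0.0162
```

Run:
```python
from plant import status
from h import *
s=status.get_state()
for k in("time_s","tcp_pos","eef_rot","contact_force","moment","gripper_width"):print(k,s[k])
p,d=imaging.capture("side");cv2.imwrite("pics/side2.png",cv2.resize(p[90:320,180:480],None,fx=2.4,fy=2.4,interpolation=cv2.INTER_CUBIC))
```

```text
time_s 5.7
tcp_pos [0.58976185 0.12274741 0.09692452]
eef_rot [ 179.97255248    0.31183217 -178.79154557]
contact_force [ 0.48051201  0.11524579 -0.80469493]
moment [ 0.20669796 -0.26397029  0.01618924]
gripper_width 0.016194872767759425
```

View pics/side2.png

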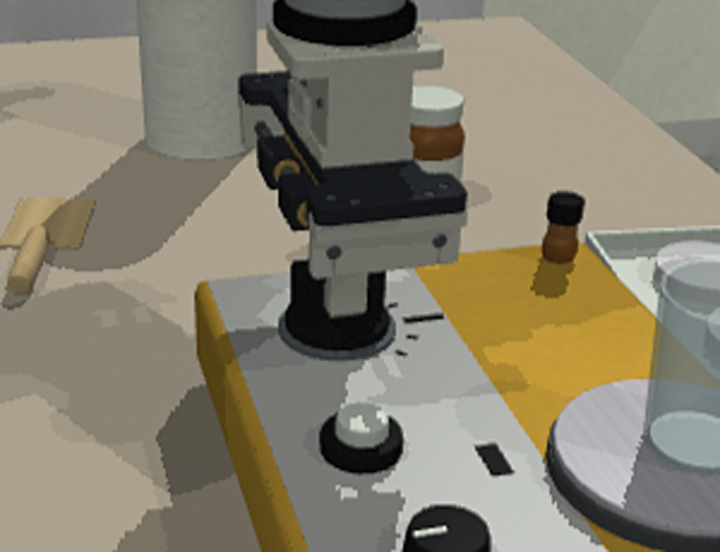

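{"op": "apply_moves", "data": {"moves": [[0, 0, 0, 0, 0, 0], [0, 0, 0, 0, 0, 0], [0, 0, 0, 0, 0, 0], [0, 0, 0, 0, 0, 0], [0, 0, -0.1, 0, 0, 0], [0, 0, -0.3, 0, 0, 0], [0, 0, -0.5, 0, 0, 0], [0, 0, -0.5, 0, 0, 0]], "hand": -1}}

```text
time_s: 6.75
tcp_pos: [0.5911, 0.1234, 0.2008]
eef_rot: [179.8, 0.7, -178.8]
contact_force: [0.1, -0.2, 0.7]
gripper_width: 0.0864
```

{"op": "apply_moves", "data": {"moves": [[0.105, -0.3, 0, 0, 0, 0], [0.105, -0.6, 0, 0, 0, 0], [0.105, -0.6, 0, 0, 0, 0], [0.105, -0.6, 0, 0, 0, 0], [0.105, -0.6, 0, 0, 0, 0], [0.105, -0.6, 0, 0, 0, 0], [0.105, -0.6, 0, 0, 0, 0]], "hand": 1}}

```text
time_s: 7.62
tcp_pos: [0.5727, 0.0037, 0.2001]
eef_rot: [179.8, 0.7, -178.7]
contact_force: [-0.4, -0.6, -1.0]
gripper_width: 0.0233
```

Run:
```python
from h import *
for n in("side","top"):
    p,d=imaging.capture(n);np.savez(f"{n}3.npz",p=p,d=d);cv2.imwrite(f"pics/{n}3.png",cv2.resize(p[90:320,180:480],None,fx=2.4,fy=2.4,interpolation=cv2.INTER_CUBIC))
```

```text
(no output)
```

View pics/side3.png

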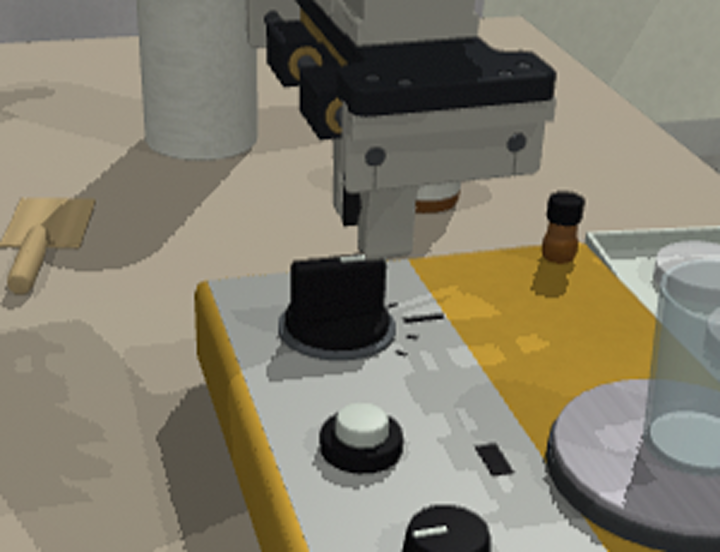

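View pics/top3.png

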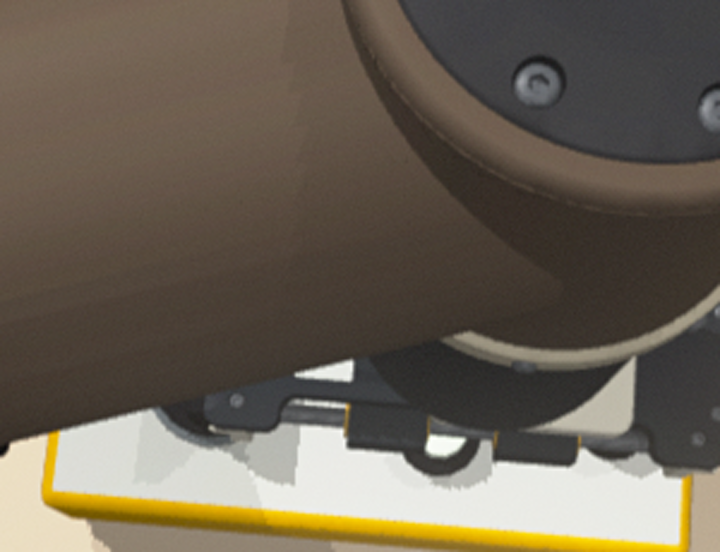

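The side view shows the bar top edge from about (301,199) to (340,199), roughly parallel to the long mark. The arm hides the dial in the top view. I'll compute the angle from the side view first.

Run:
```python
from h import *
p=np.load("side3.npz")["p"]
cv2.imwrite("pics/side3z.png",cv2.resize(p[180:250,280:380],None,fx=8,fy=8,interpolation=cv2.INTER_CUBIC))
I=lambda x,y:(180+x/2.4,90+y/2.4)
a=onz("side",*I(293,262),.123);b=onz("side",*I(384,261),.123);print(a,b,np.degrees(np.arctan2(*(b-a)[1::-1])))
a=onz("side",*I(404,320),.075);b=onz("side",*I(443,317),.075);print(a,b,np.degrees(np.arctan2(*(b-a)[1::-1])))
```

```text
[0.56324525 0.12208551 0.123     ] [0.61580988 0.11276087 0.123     ] -10.059266111398964
[0.63395952 0.12214294 0.075     ] [0.65886127 0.12070509 0.075     ] -3.304651844238557
```

View pics/side3z.png

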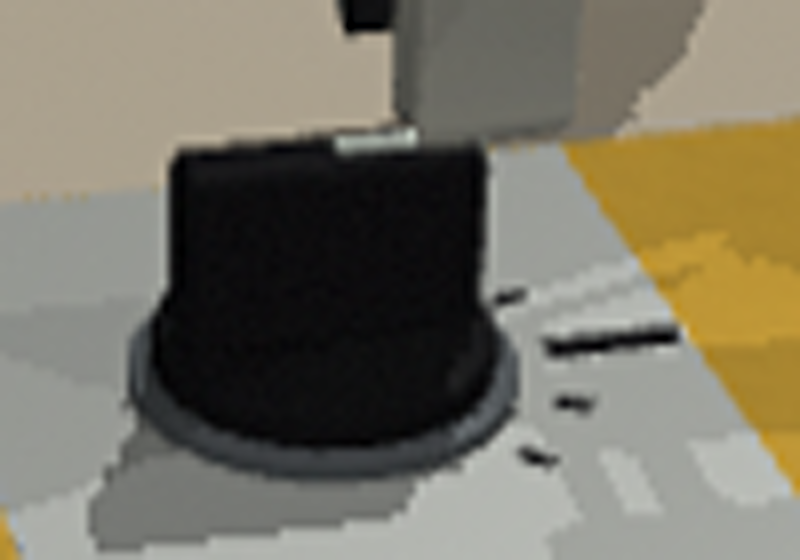

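{"op": "apply_moves", "data": {"moves": [[0.4, -1, 0, 0, 0, 0], [0.4, -1, 0, 0, 0, 0], [0.4, -1, 0, 0, 0, 0], [0.4, -1, 0, 0, 0, 0], [0.4, -1, 0, 0, 0, 0]]}}

```text
time_s: 8.35
tcp_pos: [0.4963, -0.1999, 0.1987]
eef_rot: [179.8, 0.7, -178.9]
contact_force: [0.2, 0.2, -0.9]
gripper_width: 0.0002
```

Run:
```python
from h import *
for n in("side","top"):
    p,d=imaging.capture(n);np.savez(f"{n}4.npz",p=p,d=d)
    q=p[185:305,220:400] if n=="top" else p[180:300,280:440]
    cv2.imwrite(f"pics/{n}4.png",cv2.resize(q,None,fx=4.4 if n=="top" else 5,fy=4.4 if n=="top" else 5,interpolation=cv2.INTER_CUBIC))
```

```text
(no output)
```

View pics/top4.png

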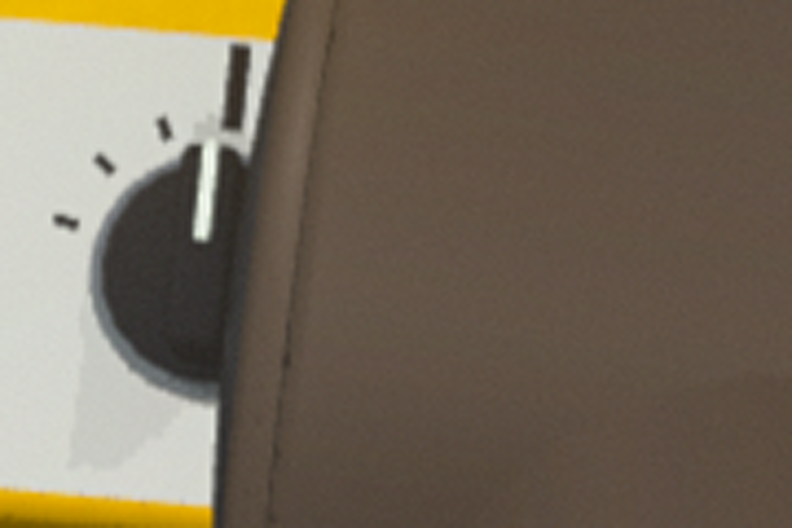

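View pics/side4.png

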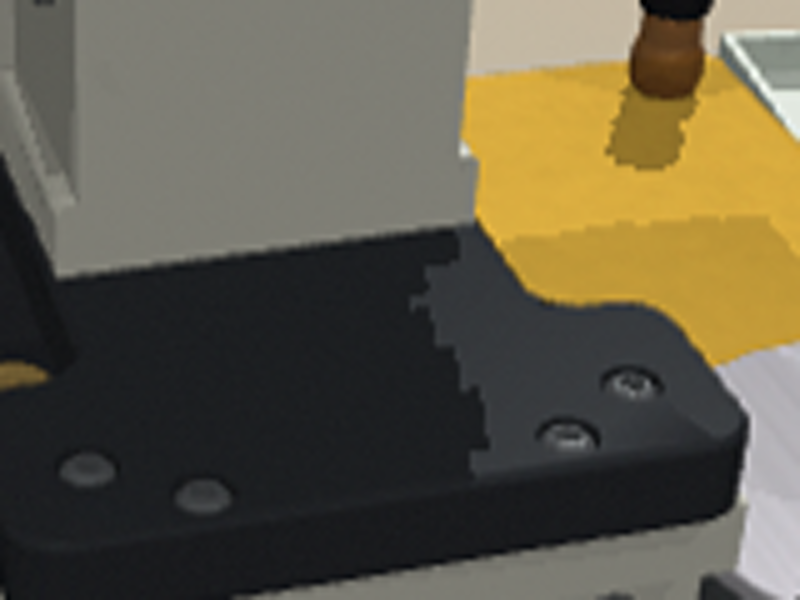

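In the top view the white line runs (210,140)–(202,240) in the crop, parallel to the long mark at (241,45)–(232,130). The dial is on the long mark, so I'll go back to the button.

{"op": "apply_moves", "data": {"moves": [[-0.393, 1, 0, 0, 0, 0], [-0.393, 1, 0, 0, 0, 0], [-0.393, 1, 0, 0, 0, 0], [-0.393, 1, 0, 0, 0, 0], [-0.393, 1, 0.2, 0, 0, 0], [-0.393, 1, 0.4, 0, 0, 0], [-0.393, 1, 0.4, 0, 0, 0], [-0.393, 1, 0.4, 0, 0, 0]]}}

```text
time_s: 9.45
tcp_pos: [0.5734, 0.0042, 0.1216]
eef_rot: [179.8, 0.8, -178.7]
contact_force: [0.8, 0.9, 0.7]
gripper_width: 0.0004
```

Run:
```python
from h import *
for n in("side",):
    p,d=imaging.capture(n);np.savez(f"{n}5.npz",p=p,d=d)
    cv2.imwrite(f"pics/{n}5.png",cv2.resize(p[150:300,260:440],None,fx=4,fy=4,interpolation=cv2.INTER_CUBIC))
```

```text
(no output)
```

View pics/side5.png

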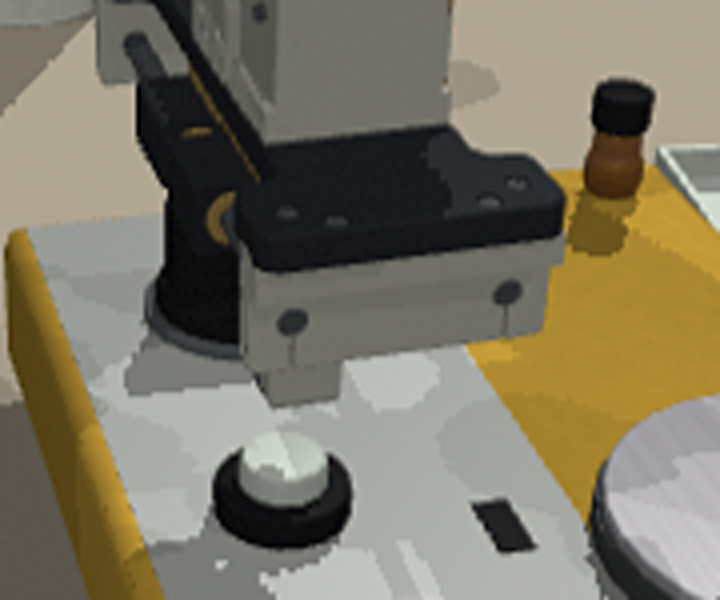

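{"op": "apply_moves", "data": {"moves": [[0.012, -0.008, 0.05, 0, 0, 0], [0.012, -0.008, 0.1, 0, 0, 0], [0.012, -0.008, 0.12, 0, 0, 0], [0.012, -0.008, 0.135, 0, 0, 0], [0.012, -0.008, 0.15, 0, 0, 0], [0.012, -0.008, 0.16, 0, 0, 0], [0.012, -0.008, 0.16, 0, 0, 0]]}}

```text
time_s: 10.38
tcp_pos: [0.5715, 0.0023, 0.0911]
eef_rot: [179.8, 0.8, -178.7]
contact_force: [-7.3, 0.5, 13.3]
gripper_width: 0.0007
```

Run:
```python
from plant import status
from h import *
s=status.get_state()
for k in("time_s","tcp_pos","eef_rot","contact_force","moment"):print(k,s[k])
p,d=imaging.capture("side")
cv2.imwrite("pics/side6.png",cv2.resize(p[150:300,260:440],None,fx=4,fy=4,interpolation=cv2.INTER_CUBIC))
s=status.get_state()
for k in("time_s","tcp_pos","contact_force"):print(k,s[k])
```

```text
time_s 10.375
tcp_pos [0.57151023 0.00234999 0.09114976]
eef_rot [ 179.84817442    0.80850175 -178.7044972 ]
contact_force [-7.2888959   0.50937222 13.27297278]
moment [-0.1029164   2.52272287 -0.03232267]
time_s 10.425
tcp_pos [0.57152657 0.00234843 0.09117428]
contact_force [-7.28555005  0.1329914  12.43950782]
```

View pics/side6.png

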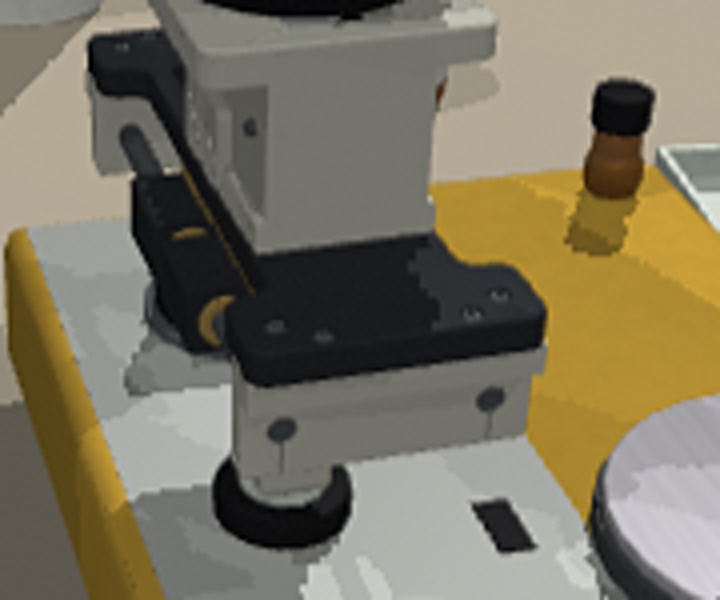

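{"op": "apply_moves", "data": {"moves": [[0, 0, 0.006, 0, 0, 0], [0, 0, 0.01, 0, 0, 0], [0, 0, 0.01, 0, 0, 0], [0, 0, 0.01, 0, 0, 0]]}}

```text
time_s: 10.92
tcp_pos: [0.5716, 0.0023, 0.091]
eef_rot: [179.9, 0.9, -178.7]
contact_force: [-9.2, 0.8, 18.6]
gripper_width: 0.0006
```

It has hit a hard stop: force rose from 12 to 19 N with no further travel, so the button is fully down. Now I'll lift off and retreat.

{"op": "apply_moves", "data": {"moves": [[0, 0, -0.03, 0, 0, 0], [0, 0, -0.1, 0, 0, 0], [0, 0, -0.3, 0, 0, 0], [0, 0, -0.55, 0, 0, 0], [0, 0, -0.55, 0, 0, 0], [0, 0, -0.55, 0, 0, 0]]}}

```text
time_s: 11.68
tcp_pos: [0.5699, 0.0021, 0.2013]
eef_rot: [179.8, 0.9, -178.7]
contact_force: [0.5, 0.1, -0.5]
gripper_width: -0.0
```

{"op": "apply_moves", "data": {"moves": [[0.6, -1, 0, 0, 0, 0], [0.6, -1, 0, 0, 0, 0], [0.6, -1, 0, 0, 0, 0], [0.6, -1, 0, 0, 0, 0], [0.6, -1, 0, 0, 0, 0]]}}

```text
time_s: 12.3
tcp_pos: [0.4523, -0.2025, 0.1978]
eef_rot: [179.8, 0.8, -178.9]
contact_force: [-0.1, -0.3, 0.9]
gripper_width: 0.0003
```

{"op": "apply_moves", "data": {"moves": [[0.4, -1, 0, 0, 0, 0], [0.4, -1, 0, 0, 0, 0], [0.4, -1, 0, 0, 0, 0], [0.4, -1, 0, 0, 0, 0], [0.4, -1, 0, 0, 0, 0]]}}

```text
time_s: 12.92
tcp_pos: [0.3754, -0.4051, 0.1945]
eef_rot: [179.7, 0.7, -179.1]
contact_force: [-0.1, 0.9, -0.5]
gripper_width: 0.0004
```

Run:
```python
from h import *
for n in("side","top"):
    p,d=imaging.capture(n);np.savez(f"{n}7.npz",p=p,d=d)
    q=p[185:305,220:400] if n=="top" else p[180:300,280:440]
    cv2.imwrite(f"pics/{n}7.png",cv2.resize(q,None,fx=4.4 if n=="top" else 5,fy=4.4 if n=="top" else 5,interpolation=cv2.INTER_CUBIC))
    print(dep(n,*((363,269) if n=="top" else (331,264)),d))
```

```text
[5.72841759e-01 2.49055403e-04 9.54088278e-02]
[0.44808724 0.03607379 0.84478906]
```

View pics/top7.png

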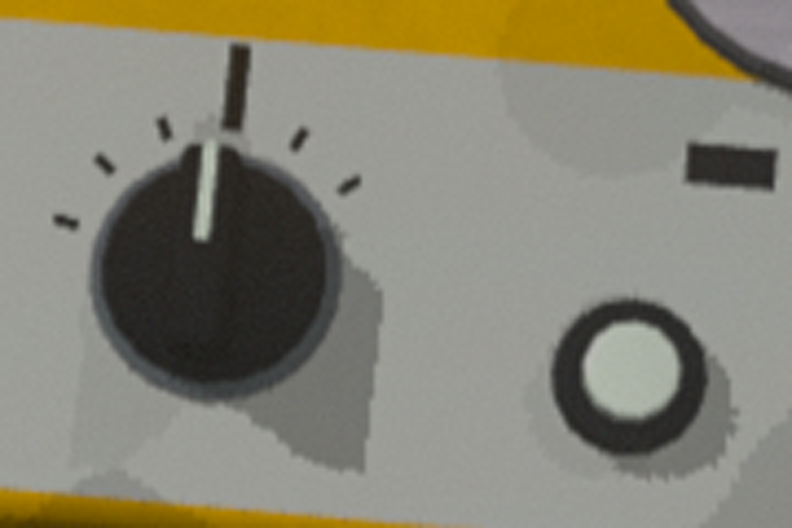

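View pics/side7.png

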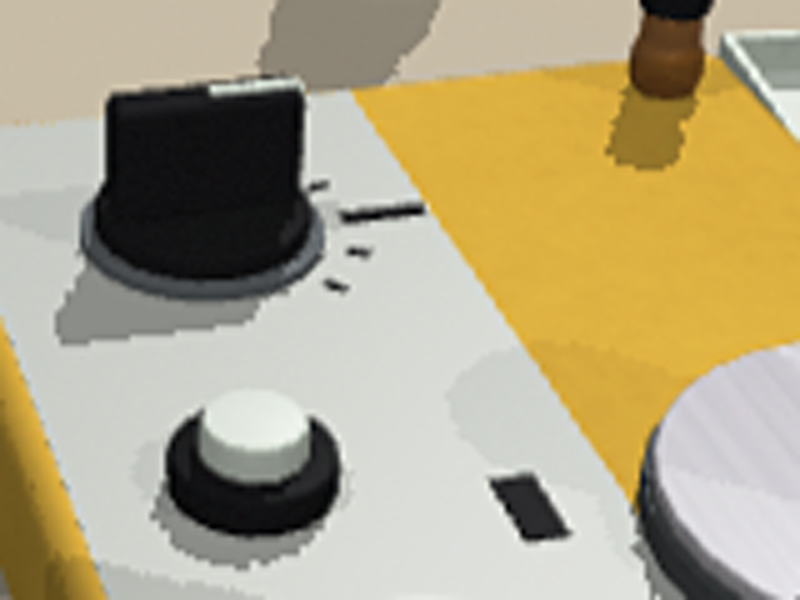

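Both views show the white line, (210,140)–(202,240) in the top crop, aligned with the long mark. The button is back up at crop pixel (631,369), unchanged from the start. I'll do one last angle check and hand in.

Run:
```python
from h import *
from plant import r,status
I=lambda x,y:(220+x/4.4,185+y/4.4)
b=onz("top",*I(210,142),.123);a=onz("top",*I(202,240),.123);print(a,b,np.degrees(np.arctan2(*(b-a)[1::-1])))
print(status.get_state()["contact_force"]);print(r.close_job())
```

```text
[0.58854437 0.12303992 0.123     ] [0.61576399 0.12429798 0.123     ] 2.6462604370373137
[-0.18004058  0.6419179  -0.11132112]
the job is handed in; nothing more can be done
None
```

The dial is at the long mark, the start button has been pressed and is back up, and the job is handed in at about 13 s. The hand-in gave no verdict.

- **Dial:** It started one click before the long mark. I gripped the bar, turned it 25° clockwise and let go. I confirmed from the top camera that it was at the long mark before touching the button. At the end the white line measured 2.6° and the long mark 1.2°, a difference within measuring error and far less than the 25° between clicks.
- **Button:** I pressed it with shut fingers until it hit a hard stop. The upward force rose from about 12 N to 19 N with almost no further travel, well above the 4 N it needs. Sideways drag on the button reached about 9 N during the press. After I lifted off, the button's top was at about 95 mm, the same height as before.
- **Robot:** It stood well clear at hand-in, with only noise on the force reading.

**Checks that failed or disagreed:**
- A side-view angle taken partway through read −10° for the bar and −3° for the mark. A finger was covering part of the bar's edge, so I used the clear top view instead.
- The last top-camera depth reading at the button came back empty, so the "button up" height comes from the side camera.
- The two cameras disagreed by about 3 mm on position in y.

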